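# Stand the ink roller in the fitting block and offer up the heavier truck

## Task

First take the small ink roller out of the wooden drying rack and stand it in the grey fitting block, the bare end of its core right down through the bore so that the roller sits upright on the block, and let go of it. Then heft the two look-alike roller trucks (the bright metal wheels) one after the other, lifting each well clear of the bench: one is solid steel and clearly heavier, the other is hollow inside and lighter; set the lighter one gently back flat on the bench. Finish holding the heavier truck level and still, about an inch straight above the roller's upper end and not touching it, so that I can oil the core before the truck goes on: the program ends while holding it there. Leave the oil can, mallet and hand roller alone.

Things in the scene. Friction and masses are not known exactly. Their poses are not given: they have to be found in the camera images.
- roller: Ink roller, 0.19-0.3 kg, upright in the rack: black rubber 36 mm thick, 80 long, on a bare steel core 10 mm thick that sticks out 35 mm below (tip tapers to 6 mm over 3 mm) and 45 mm above; grip the upper core. Origin: centre of the lower tip; z up the core. Rubber from 35 to 115 mm above the origin. Seated in rack or block, its origin is 15 mm and its upper tip 175 mm above the bench.
- roller_top (a point): The centre of the roller's upper tip, 160 mm up the core from the roller's origin; the top 2.5 mm of the core taper to 6 mm.
- drying_rack: Wooden rack, fixed to the bench: a board 70 x 156 mm, its top 50 mm above the bench, with two 16 mm holes at y = +35 and -35 mm of its own frame. The roller starts in the hole at +y, its rubber part standing on the board. Origin: centre of the underside, on the bench; y runs along the board.
- fitting_block: Grey metal bridge screwed to the bench: base 110 x 70 mm; top plate 70 x 60 mm, 14 mm thick, its top 50 mm above the bench, with one upright 12 mm through bore (2 mm chamfer) in its middle. Origin: on the bore's axis, at bench height; z up. Roller fully home: the lower end of its rubber part rests on the top plate, its lower tip 15 mm above the bench.
- truck_1: Roller truck: a bright metal wheel 52 mm in diameter, 26 mm thick, with an 11 mm bore through its hub, lying flat on the bench. Origin: centre of its lower face; z along the bore. The two trucks look the same and either may be the one on the left. They weigh 0.09 to 0.53 kg, the heavier at least 0.14 kg more than the other.
- truck_2: The other roller truck: same shape, size and frame as truck_1, a different weight.
- oil_can: Small brass oiler with a long upright spout, 62 mm wide, 150 mm tall, standing behind the work. Origin: centre of its underside. Leave it alone.
- mallet: Wooden mallet, 140 x 219 x 62 mm, lying on the bench to the left. Origin: centre of its underside. Leave it alone.
- brayer: Hand ink roller with a wooden handle, 127 x 180 x 40 mm, lying on the bench to the right. Origin: centre of its underside. Leave it alone.
There are look-alikes about, which are no part of the job. Leave any pink look-alike of the fitting_block alone.

How it is judged:
By the outcome, as a careful person would: the job done as asked, in the order asked, and still so for the second after the job is handed in, while the arm keeps its last pose, push and grip.
It also fails if it takes over 72 s, if anything falls off the work surface, if the arm or the gripper's body presses on something with over 40 N, if the wrist force passes 120 N, or if a joint passes its speed limit or range.

## Robot

A 7-joint arm with a two-finger parallel gripper is mounted at the origin on a cart in front of the work surface, level with it; the furniture and walls round the work are solid. World frame = base frame: x ahead of the robot, y to its left, z up, the work surface at z = 0. Lengths are in m, angles in degrees, forces in N, time in s.
With the tool pointing down it reaches from about 0.425 to 0.875 m from the base axis. Payload 9.9 kg.
Tool frame: the origin (TCP) lies midway between the tips of the shut fingers; the grasp point (between the pads) lies manip.grip_point_offset behind it (manip.grip_point_offset is the distance from the TCP to the grasp point, in m); z points along the fingers, y is the line along which they close (so a half turn about z gives the same grasp; the last joint's range is limited). The gripper opens to 85 mm and grips with 20 to 120 N. Pads are 22 mm wide; open, the fingers measure 114 mm over their backs; the gripper's body (76 mm by 85 mm) begins 54 mm behind the grasp point. The pads swing forward as they close: fully open they stand 13 mm farther back than shut.
Start: joints at [66.475, 32.985, 1.427, 82.34, -0.859, 64.687, -3.237], TCP at [0.217, -0.639, 0.231] pointing down, gripper open.
Joint ranges: [-157.87, 157.87], [-19.46, 123.44], [-87.15, 90], [11.01, 140.99], [-62.26, 242.26], [9.8, 113.94], [-161.44, 161.44]. Speed limits (degrees/s): [127.2, 127.2, 172.46, 172.46, 180, 180, 180].

## Interface

Orientations are given as [roll, pitch, yaw] about the fixed x, y, z axes, in that order (R = Rz(yaw) Ry(pitch) Rx(roll)).
In Python, from rig import manip gives the robot as it stands.
- The arm moves only by the shell command python3 -m handwheel 'ROWS'. ROWS is JSON, a list that holds one entry, the list of rows, each a list of 5 numbers: the shift along the tool's x, y, z in m, then the turn about the tool's z in degrees, then the finger opening in m, from 0 to 0.0854. In form: [[[tx, ty, tz, twist, hand], ...]]. A call has 1 to 12 rows; each row shifts and turns the commanded pose from where the row before left it, along the tool's axes as they then stand; what a row does not reach is not made up. A row lasts 1/10 s, in which the tool goes at most 50 mm and 8.59 degrees, less where a joint would pass 70% of its speed; a pose out of reach is approached as far as the arm can. A call is refused whole if a number of a shift passes 0.05 or a number of a turn 8.59, either way. A call with a gripper value outside its range is refused whole. The fingers move at their own pace and stop on an object; the grip force is fixed at half the most. Time passes only in rows, so rows that do not move let the fingers close. It gives the time, the measured TCP pose, the force, the opening and the grip force at its end, in the units of the state.
- manip.get_state(): the state, without advancing time (a new reading comes with each control period).
- manip.read_camera(name): name is "side" or "top" or "wrist"; returns the picture (400x640x3 uint8, blue, green, red); there is no depth.
- manip.camera_params(name): a dict with "fx", "fy", "cx", "cy" (pixels), "extrinsics" (4x4, takes a point from camera to world coordinates); the wrist camera has in their place "T_tool_cam" (4x4, takes a point from camera to tool coordinates, whose origin is the TCP and whose axes are the flange's). Camera axes: x right, y down, z forward; pixel columns grow to the right and rows downward; lengths in m; the calibration is good to about 2 mm. A picture is of the moment at which its call begins: read the wrist's pose just before it. camera_params takes no time and is no camera call.
- manip.finish_job(): hands the job in; it is judged then, once.
Trained networks look in the newest picture that a camera, given by its name, has taken for a name from the list of things; names that differ only in an ending like _2 or _b are one class to them, and where a whole thing is asked for, a point or a joint stands for the part that bears it (a point fixed in the world has none). Each returns a list of dicts, best first, with "confidence" (0 to 1); they miss things now and then, are a little off and sometimes report something else, mostly with a low value. They report only what shows in the picture. A call takes as long as a camera call. They do not tell look-alikes from the thing itself.
- manip.find_in(camera, label): "box" ([centre column, centre row, width, height] in pixels, round what is visible of it).
- manip.tip_of(camera, label): "centre" ([column, row] in pixels: a listed point, or the origin of a listed thing).
The state is a dict: "clock": time; "joint_pos": joint angles; "dq": joint speeds; "tau": joint torques, N m; "position": TCP position; "ee_rot": TCP orientation; "wrist_force": force on the tool from outside, world axes, zero at the start; "moment": the same for the moment, N m; "width": finger opening in m; "grip_force": force on a finger pad.
Only numpy, scipy, OpenCV 4.12 (cv2) and the standard library are available. Lean on these libraries where they do the work, as an engineer would, in place of code of your own. Each camera call takes 0.05 s, during which the arm holds its last target. There are 200 camera calls.

## Working session

There is one attempt and no reset: what is moved stays moved. The work goes in short steps, Python scripts to look and compute and a shell command to move; the robot and the scene stay as the last step left them, time stands still between calls to the robot, and variables do not carry over. Pictures are saved under pics/ and viewed, at most 11 in all, crops included, and the job is handed in when it is done.

```bash
ls; mkdir -p pics; cat > h.py <<'E'
import numpy as np, cv2
from scipy.spatial.transform import Rotation as R
from rig import manip
def cam(name):
    p=manip.camera_params(name)
    if 'extrinsics' in p: T=np.array(p['extrinsics'])
    else:
        s=manip.get_state(); T=np.eye(4); T[:3,:3]=R.from_euler('xyz',s['ee_rot'],degrees=True).as_matrix(); T[:3,3]=s['position']
        T=T@np.array(p['T_tool_cam'])
    return p,T
def onplane(name,px,z):
    p,T=cam(name)
    d=T[:3,:3]@np.array([(px[0]-p['cx'])/p['fx'],(px[1]-p['cy'])/p['fy'],1])
    return T[:3,3]+d*(z-T[2,3])/d[2]
def proj(name,P):
    p,T=cam(name); c=np.linalg.inv(T)@np.append(P,1)
    return np.array([p['fx']*c[0]/c[2]+p['cx'],p['fy']*c[1]/c[2]+p['cy']])
E
python3 - <<'E'
from h import *
np.set_printoptions(precision=3,suppress=True)
print(manip.get_state(), manip.grip_point_offset)
for n in ['top','side','wrist']:
    p,T=cam(n); print(n,p['fx'],p['cx'],p['cy']); print(T)
print(manip.camera_params('wrist')['T_tool_cam'])
Z={'roller':.015,'roller_top':.175,'drying_rack':0,'fitting_block':0,'truck_1':0,'oil_can':0,'mallet':0,'brayer':0}
for n in ['top','side']:
    cv2.imwrite(f'pics/{n}0.png',manip.read_camera(n))
    for l,z in Z.items():
        for d in manip.tip_of(n,l): print(n,l,round(d['confidence'],2),np.array(d['centre']),onplane(n,d['centre'],z))
E
```

```text
pics
{'clock': 0.0, 'joint_pos': array([66.475, 33.032,  1.422, 82.387, -0.861, 64.685, -3.237]), 'dq': array([-0.055, -0.059,  0.009,  0.021,  0.018,  0.016, -0.069]), 'tau': array([  0.001, -76.575,   2.251, -28.596,   0.015,   0.013,   0.   ]), 'position': array([ 0.217, -0.639,  0.23 ]), 'ee_rot': array([-179.907,    0.002,   18.726]), 'wrist_force': array([-0.565, -0.352,  0.112]), 'moment': array([0.008, 0.014, 0.026]), 'grip_force': 0.0, 'width': 0.0855180851197538} 0.0187
top 377.99173848461305 319.76582875166014 193.5234647448196
[[-0.001 -0.987  0.161  0.397]
 [-1.     0.001 -0.001 -0.02 ]
 [ 0.001 -0.161 -0.987  1.134]
 [ 0.     0.     0.     1.   ]]
side 499.45835749928955 322.0644697773183 203.69865218020155
[[-0.92  -0.182  0.346 -0.02 ]
 [-0.39   0.385 -0.836  1.419]
 [ 0.019 -0.905 -0.425  0.861]
 [ 0.     0.     0.     1.   ]]
wrist 283.17112481557695 316.5289584302922 200.62862335446297
[[ 0.322 -0.908 -0.27   0.284]
 [-0.947 -0.309 -0.091 -0.616]
 [-0.001  0.285 -0.959  0.373]
 [ 0.     0.     0.     1.   ]]
[[ 0.001 -0.959 -0.285  0.072]
 [ 1.     0.     0.001  0.
[... 721 characters left out ...]
top 0.58 [297.2 211.7] [0.586 0.157 0.175]
side roller_top 0.39 [339.4 265.3] [0.353 0.392 0.175]
side drying_rack 0.57 [300.4 258.6] [0.58  0.146 0.   ]
side fitting_block 0.97 [394.3 244.7] [ 0.323 -0.073  0.   ]
side fitting_block 0.88 [328.7 217.6] [ 0.609 -0.17   0.   ]
side truck_1 0.46 [339.2 261.5] [0.457 0.109 0.   ]
side truck_1 0.43 [365.5 226.8] [ 0.457 -0.158  0.   ]
side oil_can 0.61 [270.4 224.4] [ 0.784 -0.026  0.   ]
side oil_can 0.18 [298.3 255.5] [0.594 0.131 0.   ]
side mallet 0.6 [291.8 306.7] [0.492 0.389 0.   ]
side brayer 0.82 [373.3 198.5] [ 0.507 -0.412  0.   ]
side brayer 0.6 [270.1 224.1] [ 0.786 -0.028  0.   ]
side brayer 0.32 [297.3 214. ] [ 0.731 -0.147  0.   ]
```

View pics/top0.png

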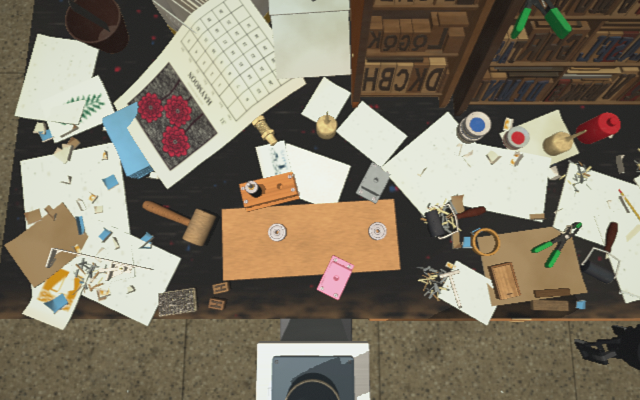

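View pics/side0.png

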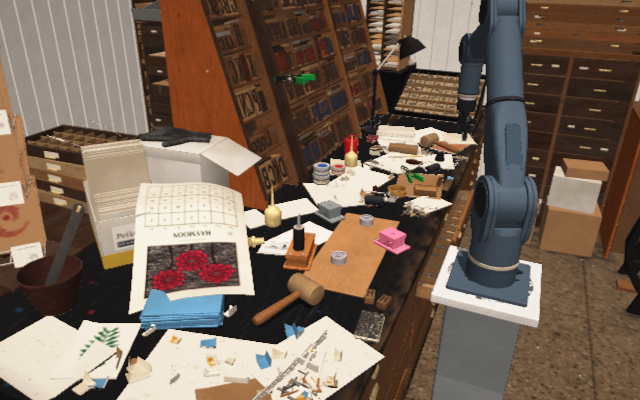

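The top picture shows the roller in the rack at (251,186), the grey block at (373,182), a pink look-alike at (335,277), and the trucks at (277,232) and (378,231). The side view agrees. I'm moving over the rack now, swinging wide of the base.

```bash
python3 -m handwheel '[[[0.042,-0.025,0,8.5,0.085],[0.038,-0.031,0,8.5,0.085],[0.035,-0.035,0,1.73,0.085],[0.035,-0.035,0,0,0.085],[0.035,-0.035,0,0,0.085],[0.035,-0.035,0,0,0.085],[0.035,-0.035,0,0,0.085],[0.035,-0.035,0,0,0.085],[0.01,-0.048,0,0,0.085],[0.01,-0.048,0,0,0.085],[0,-0.05,0,0,0.085],[0,-0.05,0,0,0.085]]]'
python3 -m handwheel '[[[0,-0.05,0,0,0.085],[0,-0.05,0,0,0.085],[0,-0.05,0,0,0.085],[0,-0.05,0,0,0.085],[0,-0.05,0,0,0.085],[0.0,-0.03,-0.02,0,0.085],[0,0,0,0,0.06],[0,0,0,0,0.06]]]'
```

```text
clock: 2.1
position: [0.5094, -0.1558, 0.2313]
ee_rot: [180.0, -0.0, 0.0]
wrist_force: [1.6, 0.1, 0.9]
width: 0.0849
grip_force: 0.0
clock: 2.9
position: [0.5095, 0.1225, 0.2516]
ee_rot: [180.0, -0.1, 0.1]
wrist_force: [0.3, 0.1, 0.6]
width: 0.0605
grip_force: 0.0
```

```bash
python3 - <<'E'
from h import *
np.set_printoptions(precision=4,suppress=True)
cv2.imwrite('pics/w1.png',manip.read_camera('wrist'))
for l,z in {'roller':.015,'roller_top':.175,'drying_rack':0,'truck_1':0}.items():
    for d in manip.tip_of('wrist',l): print(l,round(d['confidence'],2),np.array(d['centre']),onplane('wrist',d['centre'],z))
print(proj('wrist',manip.get_state()['position']))
E
```

```text
roller 0.64 [284.8 119.7] [0.577  0.1607 0.015 ]
roller_top 0.72 [257.6 123.6] [0.5759 0.1637 0.175 ]
drying_rack 0.56 [307.2 110.3] [0.5887 0.132  0.    ]
truck_1 0.96 [533.  200.9] [ 0.4629 -0.1942  0.    ]
truck_1 0.74 [327.2 203.9] [0.4589 0.1046 0.    ]
[315.7043 251.1137]
```

View pics/w1.png

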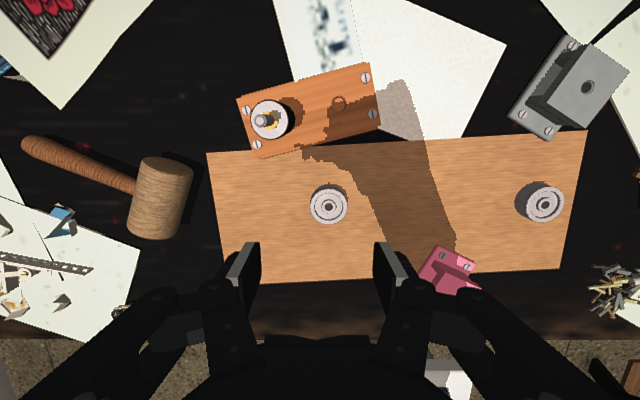

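The wrist view shows the core's upper tip at about (258,121), which gives roller xy ≈ (0.577, 0.162). The block's bore is at about (587,87). I'll go over the roller, check, and then descend.

```bash
python3 -m handwheel '[[[0.034,-0.02,0,0,0.06],[0.034,-0.02,0,0,0.06],[0,0,0.03,0,0.06],[0,0,0,0,0.06],[0,0,0,0,0.06]]]'
python3 - <<'E'
from h import *
np.set_printoptions(precision=4,suppress=True)
cv2.imwrite('pics/w2.png',manip.read_camera('wrist'))
for l,z in {'roller':.015,'roller_top':.175}.items():
    for d in manip.tip_of('wrist',l): print(l,round(d['confidence'],2),np.array(d['centre']),onplane('wrist',d['centre'],z))
for d in manip.tip_of('side','roller_top'): print(d, onplane('side',d['centre'],.175))
E
```

```text
clock: 3.65
position: [0.5766, 0.1609, 0.221]
ee_rot: [179.9, 0.1, -0.1]
wrist_force: [-0.3, -0.0, 1.1]
width: 0.06
grip_force: 0.0
roller 0.84 [311.1 174.3] [0.5797 0.1677 0.015 ]
roller_top 0.67 [308.8 221.5] [0.5771 0.1667 0.175 ]
{'centre': [297.2, 211.7], 'confidence': 0.58} [0.5855 0.1571 0.175 ]
{'centre': [339.4, 265.3], 'confidence': 0.39} [0.3533 0.3924 0.175 ]
```

View pics/w2.png

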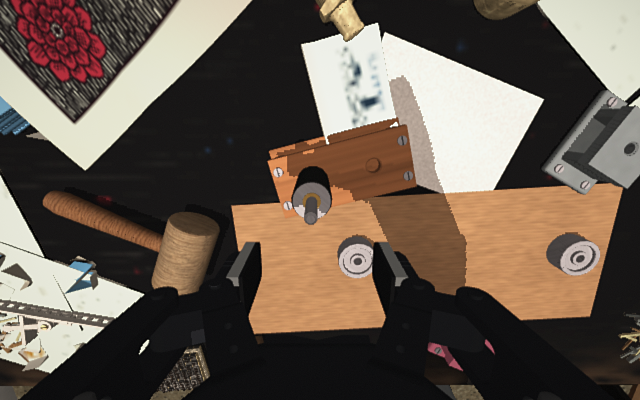

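The core tip is at (310,219), so xy ≈ (0.577, 0.165). Descending and gripping.

```bash
python3 -m handwheel '[[[0.001,-0.004,0.034,0,0.06],[0,0,0.04,0,0.06],[0,0,0.01,0,0.05],[0,0,0,0,0.03],[0,0,0,0,0.01],[0,0,0,0,0.0],[0,0,0,0,0.0],[0,0,0,0,0.0],[0,0,0,0,0]]]'
```

```text
clock: 4.75
position: [0.5796, 0.1659, 0.1394]
ee_rot: [-180.0, -0.2, -0.0]
wrist_force: [-0.6, -2.7, 7.9]
width: 0.0084
grip_force: 58.7
```

```bash
python3 -m handwheel '[[[0,0,-0.01,0,0],[0,0,-0.02,0,0],[0,0,-0.03,0,0],[0,0,-0.03,0,0],[0,0,-0.01,0,0],[0,0,0,0,0],[0,0,0,0,0]]]'
python3 - <<'E'
from h import *
np.set_printoptions(precision=4,suppress=True)
im=manip.read_camera('wrist');cv2.imwrite('pics/w3.png',im)
print(manip.get_state()['wrist_force'],manip.get_state()['width'])
for l in ['fitting_block']:
    for n in ['wrist','top','side']:
        for d in manip.tip_of(n,l): print(n,round(d['confidence'],2),np.array(d['centre']),onplane(n,d['centre'],0))
print(proj('top',[.613,-.182,.05]))
E
```

```text
clock: 5.45
position: [0.5777, 0.166, 0.2364]
ee_rot: [180.0, 0.1, 0.0]
wrist_force: [0.6, -0.7, -2.6]
width: 0.0085
grip_force: 58.5
[ 0.2143  0.756  -2.7298] 0.008301291309582468
wrist 0.95 [580.9 143.6] [ 0.6147 -0.1829  0.    ]
wrist 0.62 [463.6 320.6] [ 0.3361 -0.0701  0.    ]
top 0.75 [372.5 183.6] [ 0.6131 -0.1818  0.    ]
top 0.61 [334.  274.2] [ 0.3424 -0.0623  0.    ]
side 0.97 [394.3 244.7] [ 0.3233 -0.0733  0.    ]
side 0.88 [328.7 217.6] [ 0.6088 -0.1697  0.    ]
[374.9546 180.4288]
```

View pics/w3.png

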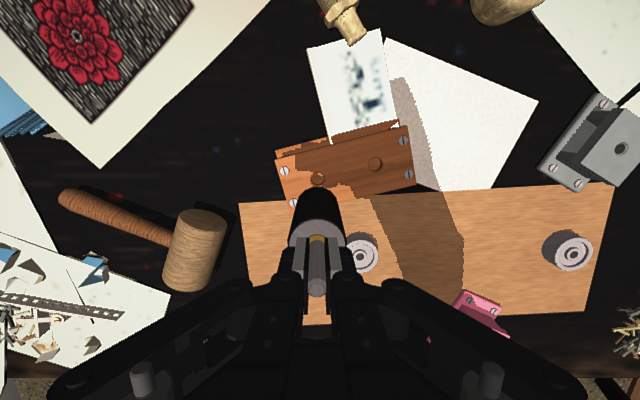

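The roller is out and held, and its measured weight is about 0.27 kg. The grey block's bore is at about (621,149). I'll carry it to just beside the block and measure the bore from there.

```bash
python3 -m handwheel '[[[0.005,0.025,0,0,0],[0.005,0.045,0,0,0],[0.005,0.045,0,0,0],[0.005,0.045,0,0,0],[0.002,0.045,0,0,0],[0,0.035,0,0,0],[0,0.015,0,0,0],[0,0,0,0,0],[0,0,0,0,0]]]'
python3 - <<'E'
from h import *
np.set_printoptions(precision=4,suppress=True)
im=manip.read_camera('wrist')
for d in manip.tip_of('wrist','fitting_block'): print(round(d['confidence'],2),np.array(d['centre']),onplane('wrist',d['centre'],0))
s=manip.get_state();print(s['position'],s['wrist_force'])
print('bore from w3',)
a=proj('wrist',[.614,-.182,.05]);print(a)
x,y=np.clip(a,70,[569,329]).astype(int)
big=cv2.resize(im[y-70:y+70,x-70:x+70],None,fx=4,fy=4);cv2.imwrite('pics/w4.png',big);print(x-70,y-70)
cv2.imwrite('pics/w4full.png',im)
E
```

```text
clock: 6.55
position: [0.6003, -0.0875, 0.2368]
ee_rot: [-179.9, 0.0, 0.0]
wrist_force: [-0.2, 1.1, -2.3]
width: 0.0083
grip_force: 58.7
0.9 [388.7 161.7] [ 0.6142 -0.1836  0.    ]
0.84 [306.4 332.1] [ 0.3366 -0.0711  0.    ]
[ 0.6005 -0.0865  0.237 ] [ 0.1859  0.3766 -2.66  ]
bore from w3
[397.67   168.3749]
327 98
```

View pics/w4.png

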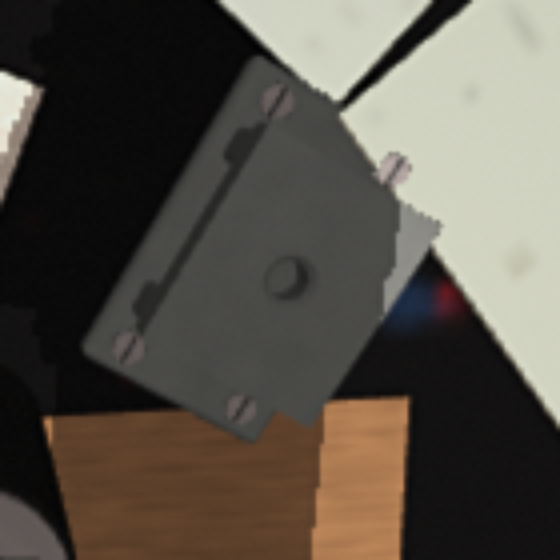

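The crop shows the bore's mouth at crop (288,277), which is full-image pixel (399,167).

```bash
python3 - <<'E'
from h import *
np.set_printoptions(precision=4,suppress=True)
s=manip.get_state();p=s['position'];print('bore',onplane('wrist',[399,167.3],.05), p)
im=cv2.imread('pics/w4full.png')
c=im[180:320,240:400]; cv2.imwrite('pics/w4b.png',cv2.resize(c,None,fx=4.5,fy=4.0))
# expected, if upright through tcp
for h in [0.16,.115,.035,0]: print(h,proj('wrist',[p[0],p[1],.015+.097+h]))
for n in ['wrist','top']:
  manip.read_camera(n)
  for l,z in [('roller_top',.272),('roller',.112)]:
    for d in manip.tip_of(n,l): print(n,l,round(d['confidence'],2),np.array(d['centre']),onplane(n,d['centre'],z))
E
```

```text
bore [ 0.6153 -0.1835  0.05  ] [ 0.6005 -0.0865  0.237 ]
0.16 [315.3981 287.6174]
0.115 [315.7798 243.3775]
0.035 [316.1245 203.4196]
0 [316.2153 192.8921]
wrist roller_top 0.9 [317.2 292.2] [ 0.598  -0.0877  0.272 ]
wrist roller 0.87 [318.4 195.1] [ 0.5982 -0.0895  0.112 ]
top roller 0.72 [273.5 193.2] [0.5653 0.1061 0.112 ]
```

View pics/w4b.png

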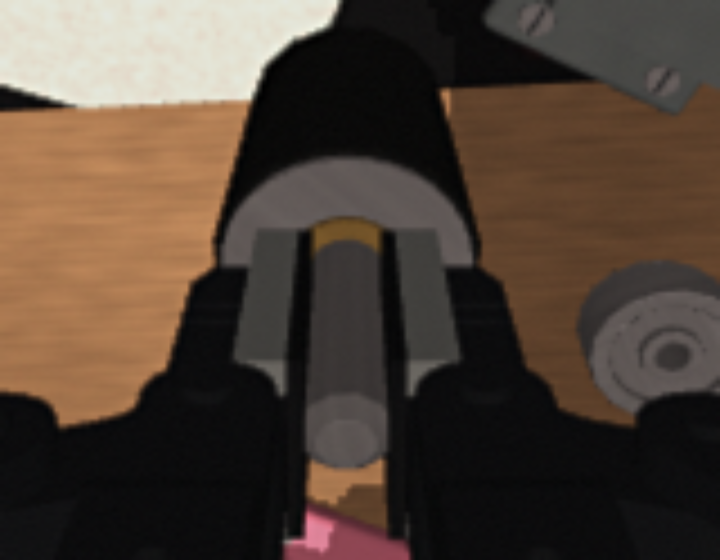

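The roller hangs upright: its upper tip is at (316,289), and a vertical roller would show at (315,288). The bore is at (0.6155, −0.1835). Moving over it and down to just above the mouth.

```bash
python3 -m handwheel '[[[0.005,0.03,0,0,0],[0.005,0.04,0,0,0],[0.0055,0.027,0,0,0],[0,0,0.02,0,0],[0,0,0.025,0,0],[0,0,0.01,0,0],[0,0,0,0,0],[0,0,0,0,0]]]'
```

```text
clock: 7.75
position: [0.6163, -0.1857, 0.1831]
ee_rot: [180.0, -0.0, 0.0]
wrist_force: [0.6, -0.5, -2.2]
width: 0.0082
grip_force: 58.8
```

```bash
python3 - <<'E'
from h import *
np.set_printoptions(precision=4,suppress=True)
s=manip.get_state();p=s['position'];print(p,s['wrist_force'],s['moment'])
E
```

```text
[ 0.6163 -0.1857  0.1831] [ 0.5638 -0.4875 -2.2407] [0.0042 0.0005 0.0118]
```

```bash
python3 -m handwheel '[[[0,-0.002,0,0,0],[0,0,0.006,0,0],[0,0,0.006,0,0],[0,0,0.005,0,0],[0,0,0,0,0]]]'
```

```text
clock: 8.25
position: [0.6152, -0.1837, 0.1643]
ee_rot: [-180.0, 0.1, -0.0]
wrist_force: [0.7, 0.8, -2.7]
width: 0.0082
grip_force: 58.8
```

```bash
python3 -m handwheel '[[[0,0,0.006,0,0],[0,0,0.006,0,0],[0,0,0.006,0,0],[0,0,0.004,0,0],[0,0,0,0,0]]]'
```

```text
clock: 8.75
position: [0.6154, -0.1837, 0.1424]
ee_rot: [-180.0, 0.1, -0.0]
wrist_force: [0.3, 0.0, -2.2]
width: 0.0081
grip_force: 58.8
```

```bash
python3 -m handwheel '[[[0,0,0.002,0,0],[0,0,0.002,0,0],[0,0,0,0,0]]]'
```

```text
clock: 9.05
position: [0.616, -0.1839, 0.1395]
ee_rot: [180.0, -0.0, -0.0]
wrist_force: [0.1, 0.5, -1.3]
width: 0.0084
grip_force: 58.8
```

```bash
python3 -m handwheel '[[[0,0,0.0015,0,0],[0,0,0,0,0],[0,0,0.001,0,0],[0,0,0,0,0]]]'
```

```text
clock: 9.45
position: [0.6168, -0.1842, 0.1394]
ee_rot: [180.0, -0.2, -0.0]
wrist_force: [-3.8, 1.1, 17.3]
width: 0.008
grip_force: 61.2
```

The upward force of 17 N shows the rubber is resting on the plate. Releasing and rising.

```bash
python3 -m handwheel '[[[0,0,-0.002,0,0],[0,0,0,0,0.015],[0,0,0,0,0.03],[0,0,0,0,0.05],[0,0,0,0,0.06],[0,0,0,0,0.06],[0,0,-0.03,0,0.06],[0,0,-0.04,0,0.06],[0,0,-0.03,0,0.06],[-0.02,0,0,0,0.07],[-0.03,0,0,0,0.07],[0,0,0,0,0.07]]]'
python3 - <<'E'
from h import *
np.set_printoptions(precision=4,suppress=True)
im=manip.read_camera('wrist');cv2.imwrite('pics/w5.png',im)
s=manip.get_state();print(s['position'],s['wrist_force'],s['width'])
for l,z in [('roller_top',.175),('roller',.015),('fitting_block',0),('truck_1',0)]:
    for d in manip.tip_of('wrist',l): print(l,round(d['confidence'],2),np.array(d['centre']),onplane('wrist',d['centre'],z))
E
```

```text
clock: 10.65
position: [0.5625, -0.1846, 0.2392]
ee_rot: [180.0, 0.1, -0.1]
wrist_force: [0.0, -0.2, 0.1]
width: 0.0699
grip_force: 0.0
[ 0.5645 -0.1843  0.2393] [ 0.8262 -0.7296  0.39  ] 0.06998562853958414
roller_top 0.6 [315.6 145.5] [ 0.6174 -0.1838  0.175 ]
fitting_block 0.87 [243.5 315. ] [ 0.3345 -0.0677  0.    ]
fitting_block 0.56 [315.3 135.3] [ 0.6147 -0.1825  0.    ]
truck_1 0.95 [321.3 237.2] [ 0.4694 -0.1912  0.    ]
truck_1 0.76 [121.6 242.6] [0.4605 0.1023 0.    ]
```

View pics/w5.png

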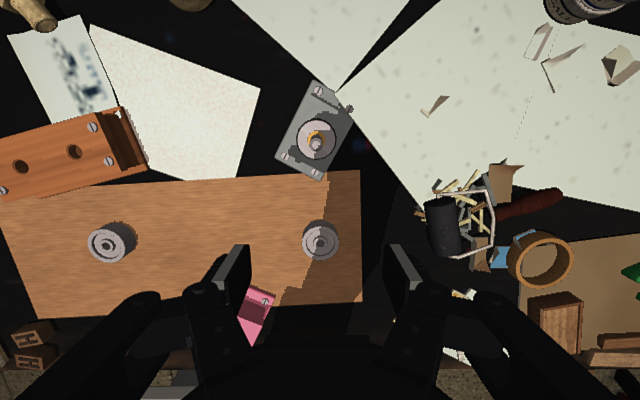

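The roller stands upright in the block, with its tip at (315,144), i.e. (0.617, −0.184). The right truck's hub is at (320,242). Next I go over the right truck.

```bash
python3 -m handwheel '[[[-0.04,0.003,0,0,0.08],[-0.04,0.003,0.02,0,0.08],[-0.0165,0.002,0.04,0,0.08],[0,0,0.04,0,0.08],[0,0,0,0,0.08],[0,0,0,0,0.08]]]'
python3 - <<'E'
from h import *
np.set_printoptions(precision=4,suppress=True)
im=manip.read_camera('wrist')
s=manip.get_state();print(s['position'],s['wrist_force'],s['width'])
for d in manip.tip_of('wrist','truck_1'): print(round(d['confidence'],2),np.array(d['centre']),onplane('wrist',d['centre'],0))
for d in manip.find_in('wrist','truck_1'): print(round(d['confidence'],2),np.array(d['box']),onplane('wrist',d['box'],0.013))
E
```

```text
clock: 11.5
position: [0.4701, -0.1918, 0.139]
ee_rot: [-180.0, 0.0, 0.0]
wrist_force: [0.1, -0.4, 0.2]
width: 0.0799
grip_force: 0.0
[ 0.4708 -0.192   0.1399] [-0.409  -0.2275  0.5171] 0.07980851326010276
0.95 [ 32.4 198.7] [0.4609 0.1028 0.    ]
0.68 [316.5 192.2] [ 0.4681 -0.1926  0.    ]
0.9 [313.6 195.8  53.1  57.2] [ 0.4678 -0.1898  0.013 ]
0.9 [ 28.6 200.3  53.3  52.5] [0.4629 0.0935 0.013 ]
```

```bash
python3 -m handwheel '[[[-0.001,0,0.04,0,0.08],[0,0,0.045,0,0.08],[0,0,0.03,0,0.08],[0,0,0.015,0,0.075],[0,0,0.004,0,0.07],[0,0,0,0,0.06],[0,0,0,0,0.05],[0,0,0,0,0.03],[0,0,0,0,0.02],[0,0,0,0,0.02],[0,0,0,0,0.02]]]'
```

```text
clock: 12.75
position: [0.4694, -0.1917, 0.0067]
ee_rot: [180.0, -0.2, 0.0]
wrist_force: [-0.9, 2.7, 8.4]
width: 0.0484
grip_force: 60.4
```

```bash
python3 -m handwheel '[[[0,0,-0.01,0,0.02],[0,0,-0.03,0,0.02],[0,0,-0.04,0,0.02],[0,0,-0.02,0,0.02],[0,0,0,0,0.02],[0,0,0,0,0.02],[0,0,0,0,0.02],[0,0,0,0,0.02]]]'
python3 - <<'E'
from h import *
np.set_printoptions(precision=4,suppress=True)
f=[]
for i in range(4):
    im=manip.read_camera('wrist'); f.append(manip.get_state()['wrist_force'])
print(np.array(f)); cv2.imwrite('pics/w6.png',im); print(manip.get_state()['position'])
E
```

```text
clock: 13.55
position: [0.4675, -0.1916, 0.1037]
ee_rot: [-180.0, 0.1, -0.0]
wrist_force: [-0.6, 0.7, -3.8]
width: 0.0482
grip_force: 63.5
[[-0.2815 -0.2791 -4.2823]
 [ 0.5271 -0.3707 -4.1496]
 [-0.1391  0.3032 -3.3026]
 [ 0.0795 -0.3371 -4.0018]]
[ 0.468  -0.1917  0.1042]
```

View pics/w6.png

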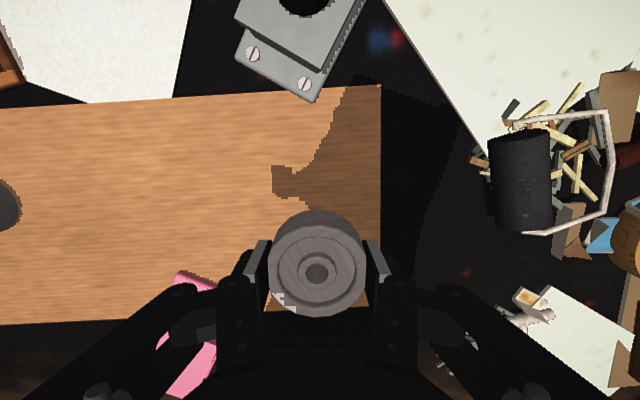

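The right truck is held level, with its hub at (317,271), and weighs about 4.1 N. I'm setting it back down softly and will heft the left one.

```bash
python3 -m handwheel '[[[0,0,0.03,0,0.02],[0,0,0.04,0,0.02],[0,0,0.018,0,0.02],[0,0,0.006,0,0.02],[0,0,0.003,0,0.02],[0,0,0,0,0.02]]]'
```

```text
clock: 14.35
position: [0.4687, -0.192, 0.0082]
ee_rot: [180.0, -0.0, -0.0]
wrist_force: [0.7, -0.1, -3.9]
width: 0.0481
grip_force: 63.7
```

```bash
python3 -m handwheel '[[[0,0,0.001,0,0.02],[0,0,0.001,0,0.02],[0,0,0.001,0,0.02],[0,0,0,0,0.02]]]'
```

```text
clock: 14.75
position: [0.469, -0.1921, 0.0066]
ee_rot: [180.0, -0.1, -0.0]
wrist_force: [-3.3, 1.7, 16.6]
width: 0.0477
grip_force: 65.7
```

```bash
python3 -m handwheel '[[[0,0,-0.002,0,0.05],[0,0,0,0,0.06],[0,0,0,0,0.08],[0,0,-0.02,0,0.08],[0,0,-0.05,0,0.08],[0,-0.03,-0.05,0,0.08],[0,-0.05,-0.013,0,0.08],[0,-0.05,0,0,0.08],[-0.007,-0.05,0,0,0.08],[0,-0.05,0,0,0.08],[0,-0.045,0,0,0.08],[0,-0.02,0,0,0.08]]]'
python3 -m handwheel '[[[0,0,0,0,0.08],[0,0,0,0,0.08]]]'
python3 - <<'E'
from h import *
np.set_printoptions(precision=4,suppress=True)
im=manip.read_camera('wrist')
s=manip.get_state();print(s['position'],s['wrist_force'],s['width'])
for d in manip.tip_of('wrist','truck_1'): print(round(d['confidence'],2),np.array(d['centre']),onplane('wrist',d['centre'],0))
for d in manip.find_in('wrist','truck_1'): print(round(d['confidence'],2),np.array(d['box']),onplane('wrist',d['box'],0.013))
E
```

```text
clock: 15.95
position: [0.4611, 0.1016, 0.1324]
ee_rot: [-179.9, -0.0, 0.3]
wrist_force: [0.9, -0.9, -0.1]
width: 0.0797
grip_force: 0.0
clock: 16.15
position: [0.4613, 0.0968, 0.1322]
ee_rot: [180.0, 0.0, 0.1]
wrist_force: [0.1, -0.6, -0.1]
width: 0.0803
grip_force: 0.0
[0.4613 0.0959 0.1322] [ 0.1618  0.3567 -0.2648] 0.07978448482252055
0.95 [606.  188.4] [ 0.4637 -0.1949  0.    ]
0.57 [310.3 194.5] [0.4578 0.1012 0.    ]
0.62 [307.9 193.3  58.1  54.3] [0.4626 0.1031 0.013 ]
0.61 [609.2 190.1  56.6  59.9] [ 0.4653 -0.1848  0.013 ]
```

```bash
python3 -m handwheel '[[[-0.001,-0.006,0.03,0,0.08],[0,0,0.045,0,0.08],[0,0,0.03,0,0.08],[0,0,0.015,0,0.075],[0,0,0.006,0,0.07],[0,0,0,0,0.06],[0,0,0,0,0.05],[0,0,0,0,0.03],[0,0,0,0,0.02],[0,0,0,0,0.02],[0,0,0,0,0.02]]]'
python3 -m handwheel '[[[0,0,-0.01,0,0.02],[0,0,-0.03,0,0.02],[0,0,-0.04,0,0.02],[0,0,-0.02,0,0.02],[0,0,0,0,0.02],[0,0,0,0,0.02],[0,0,0,0,0.02],[0,0,0,0,0.02]]]'
python3 - <<'E'
from h import *
np.set_printoptions(precision=4,suppress=True)
f=[]
for i in range(4):
    im=manip.read_camera('wrist'); f.append(manip.get_state()['wrist_force'])
print(np.array(f)); cv2.imwrite('pics/w7.png',im); print(manip.get_state()['position'])
E
```

```text
clock: 17.4
position: [0.4609, 0.1025, 0.0074]
ee_rot: [-180.0, -0.1, -0.0]
wrist_force: [-2.0, -1.0, 8.2]
width: 0.0483
grip_force: 62.0
clock: 18.2
position: [0.4597, 0.1027, 0.1054]
ee_rot: [180.0, 0.1, 0.0]
wrist_force: [-0.4, -0.3, -1.9]
width: 0.0481
grip_force: 62.4
[[ 0.0087 -0.0364 -2.0043]
 [ 0.0947  0.2752 -1.1844]
 [ 0.669  -0.1513 -1.7336]
 [-0.0775 -0.1247 -2.1424]]
[0.4601 0.1027 0.1057]
```

The left truck weighs about 1.8 N against about 4.0 N for the right one, so the left is the lighter. I'm setting it down gently.

```bash
python3 -m handwheel '[[[0,0,0.03,0,0.02],[0,0,0.04,0,0.02],[0,0,0.018,0,0.02],[0,0,0.006,0,0.02],[0,0,0.003,0,0.02],[0,0,0,0,0.02],[0,0,0.001,0,0.02],[0,0,0,0,0.02]]]'
```

```text
clock: 19.2
position: [0.4609, 0.1029, 0.009]
ee_rot: [-180.0, -0.1, -0.0]
wrist_force: [0.2, -0.3, -1.2]
width: 0.0484
grip_force: 62.5
```

```bash
python3 -m handwheel '[[[0,0,0.001,0,0.02],[0,0,0.001,0,0.02],[0,0,0,0,0.02]]]'
```

```text
clock: 19.5
position: [0.4608, 0.1029, 0.0074]
ee_rot: [-180.0, -0.1, -0.0]
wrist_force: [-2.6, -0.1, 16.5]
width: 0.0481
grip_force: 64.1
```

```bash
python3 -m handwheel '[[[0,0,-0.002,0,0.05],[0,0,0,0,0.06],[0,0,0,0,0.08],[0,0,-0.02,0,0.08],[0,0,-0.05,0,0.08],[0,0.03,-0.05,0,0.08],[0,0.05,-0.013,0,0.08],[0,0.05,0,0,0.08],[0.008,0.05,0,0,0.08],[0,0.05,0,0,0.08],[0,0.045,0,0,0.08],[0,0.02,0,0,0.08]]]'
python3 -m handwheel '[[[0,0,0,0,0.08],[0,0,0,0,0.08],[0,0,0,0,0.08]]]'
python3 - <<'E'
from h import *
np.set_printoptions(precision=4,suppress=True)
im=manip.read_camera('wrist')
s=manip.get_state();print(s['position'],s['wrist_force'],s['width'])
for d in manip.tip_of('wrist','truck_1'): print(round(d['confidence'],2),np.array(d['centre']),onplane('wrist',d['centre'],0))
for d in manip.find_in('wrist','truck_1'): print(round(d['confidence'],2),np.array(d['box']),onplane('wrist',d['box'],0.013))
E
```

```text
clock: 20.7
position: [0.4674, -0.1906, 0.1337]
ee_rot: [179.9, 0.0, -0.3]
wrist_force: [-0.1, -0.5, 0.6]
width: 0.0802
grip_force: 0.0
clock: 21.0
position: [0.4683, -0.1843, 0.1336]
ee_rot: [-180.0, 0.0, 0.1]
wrist_force: [0.5, 0.3, 0.5]
width: 0.0801
grip_force: 0.0
[ 0.4684 -0.1842  0.1336] [ 0.4061 -0.479  -0.8907] 0.07984730193362412
0.98 [ 31.9 198.2] [0.4598 0.1045 0.    ]
0.75 [327.3 192.2] [ 0.4669 -0.1956  0.    ]
0.9 [325.  196.8  53.   53.9] [ 0.4658 -0.1931  0.013 ]
0.59 [ 29.1 200.1  58.2  54.4] [0.4617 0.0941 0.013 ]
0.29 [ 32.2  53.1  64.5 106.3] [0.5907 0.0546 0.013 ]
```

```bash
python3 -m handwheel '[[[-0.001,0.008,0.03,0,0.08],[0,0,0.045,0,0.08],[0,0,0.03,0,0.08],[0,0,0.015,0,0.075],[0,0,0.007,0,0.07],[0,0,0,0,0.06],[0,0,0,0,0.05],[0,0,0,0,0.03],[0,0,0,0,0.02],[0,0,0,0,0.02],[0,0,0,0,0.02]]]'
python3 -m handwheel '[[[0,0,-0.01,0,0.02],[0,0,-0.03,0,0.02],[0,0,-0.05,0,0.02],[0,0,-0.05,0,0.02],[0,0,-0.05,0,0.02],[0,0,-0.03,0,0.02],[0,0,-0.01,0,0.02],[0,0,0,0,0.02],[0,0,0,0,0.02],[0,0,0,0,0.02]]]'
python3 - <<'E'
from h import *
np.set_printoptions(precision=4,suppress=True)
im=manip.read_camera('wrist');cv2.imwrite('pics/w8.png',im)
s=manip.get_state();p=s['position'];print(p,s['wrist_force'],s['width'])
print(proj('wrist',[p[0],p[1],p[2]+.019]))
for d in manip.find_in('wrist','truck_1'): print(round(d['confidence'],2),np.array(d['box']),onplane('wrist',d['box'],p[2]+.007))
for d in manip.tip_of('wrist','truck_1'): print(round(d['confidence'],2),np.array(d['centre']),onplane('wrist',d['centre'],p[2]-.007))
for d in manip.tip_of('wrist','roller_top'): print(round(d['confidence'],2),np.array(d['centre']),onplane('wrist',d['centre'],.175))
E
```

```text
clock: 22.25
position: [0.4677, -0.1934, 0.0079]
ee_rot: [180.0, -0.1, 0.0]
wrist_force: [-1.5, 4.1, 8.9]
width: 0.0483
grip_force: 62.1
clock: 23.25
position: [0.4662, -0.1934, 0.2348]
ee_rot: [-179.9, 0.2, -0.0]
wrist_force: [0.6, 0.1, -5.0]
width: 0.0477
grip_force: 63.5
[ 0.4664 -0.1934  0.2349] [ 0.5478 -0.788  -4.3619] 0.048226511656822166
[315.5666 268.8417]
0.82 [317.4 257.9  97.1 109.7] [ 0.466  -0.1944  0.2419]
0.76 [ 91.  175.9  54.9  38.2] [ 0.5104 -0.0838  0.2419]
0.85 [ 98.3 177.3] [ 0.5069 -0.0761  0.2279]
0.81 [315.3 249. ] [ 0.4643 -0.1933  0.2279]
0.71 [52.2 70.5] [ 0.5598 -0.0653  0.2279]
```

View pics/w8.png

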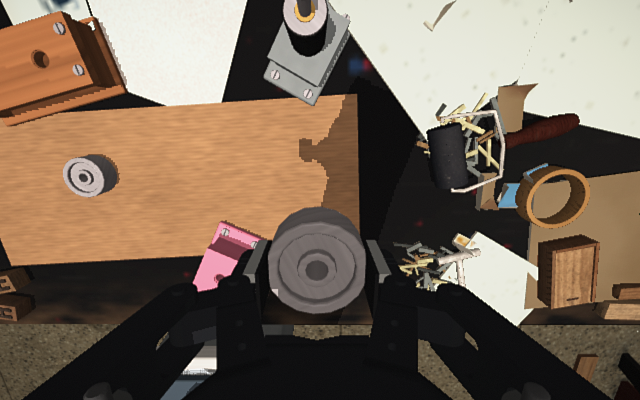

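The heavy truck is held level with its hub at (317,269), so it is centred at (0.4665, −0.194), bottom about 0.227 up. The light truck lies flat at (86,176). Moving over the roller (0.616, −0.184) and then down to a 25–26 mm gap.

```bash
python3 -m handwheel '[[[0.02,-0.003,0,0,0.02],[0.04,-0.003,0,0,0.02],[0.04,-0.003,0,0,0.02],[0.03,0,0,0,0.02],[0.014,0,0,0,0.02],[0.0055,-0.0005,0,0,0.02],[0,0,0.01,0,0.02],[0,0,0.01,0,0.02],[0,0,0.004,0,0.02],[0,0,0,0,0.02],[0,0,0,0,0.02],[0,0,0,0,0.02]]]'
python3 - <<'E'
from h import *
np.set_printoptions(precision=4,suppress=True)
im=manip.read_camera('wrist');cv2.imwrite('pics/w9.png',im)
sd=manip.read_camera('side')
s=manip.get_state();p=s['position'];print(p,s['wrist_force'],s['width'],s['ee_rot'])
for l,z in [('roller_top',.175),('truck_1',p[2]-.0075)]:
  for d in manip.tip_of('side',l): print(l,round(d['confidence'],2),np.array(d['centre']),onplane('side',d['centre'],z))
x,y=proj('side',[.616,-.184,.175]).astype(int);print(x,y)
cv2.imwrite('pics/s9.png',cv2.resize(sd[y-50:y+50,x-60:x+60],None,fx=6,fy=6,interpolation=2))
E
```

```text
clock: 24.65
position: [0.6168, -0.1843, 0.2133]
ee_rot: [180.0, -0.0, -0.0]
wrist_force: [0.3, 0.1, -3.3]
width: 0.0477
grip_force: 63.5
[ 0.6169 -0.1843  0.2132] [ 0.2063 -0.3579 -3.1795] 0.047878609062089184 [179.9923  -0.046   -0.0094]
roller_top 0.76 [330.2 173.4] [ 0.6141 -0.1861  0.175 ]
roller_top 0.36 [329.2 211.7] [0.4952 0.1146 0.175 ]
truck_1 0.54 [328.1 167.6] [ 0.6142 -0.1638  0.2057]
truck_1 0.54 [341.8 259.6] [0.3408 0.4111 0.2057]
329 173
```

View pics/s9.png

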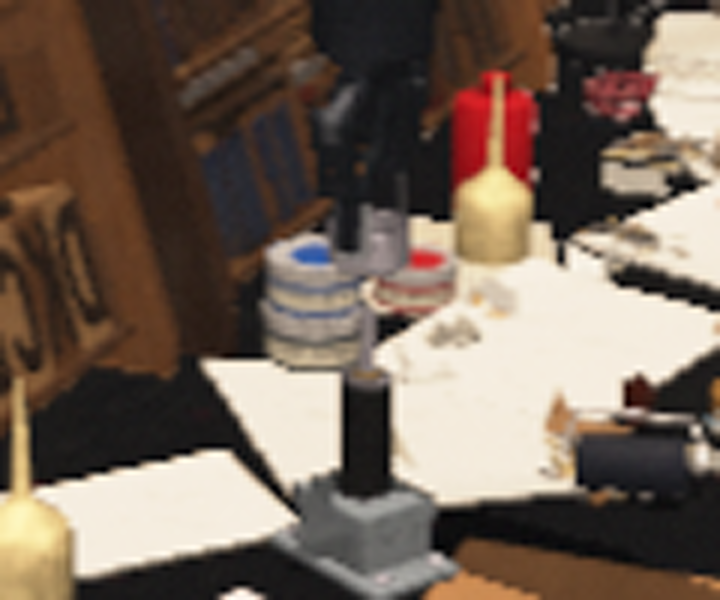

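The side crop shows the roller upright and home in the block, and the truck level straight above it: underside at about (368,272), core top at about (368,305). The gap is about 30 mm, so I'm lowering 5 mm and then handing in.

```bash
python3 -m handwheel '[[[0,0,0.003,0,0.02],[0,0,0.002,0,0.02],[0,0,0,0,0.02],[0,0,0,0,0.02],[0,0,0,0,0.02],[0,0,0,0,0.02]]]'
```

```text
clock: 25.45
position: [0.6168, -0.1842, 0.2078]
ee_rot: [-180.0, -0.0, -0.0]
wrist_force: [0.0, -0.9, -3.9]
width: 0.0478
grip_force: 63.5
```

```bash
python3 -c "from rig import manip; print(manip.finish_job())"
```

```text
the job is handed in; nothing more can be done
None
```

The roller stands fully home in the grey block, the lighter truck (about 1.8 N) is back flat on the bench, and the arm is holding the heavier truck (about 4 N) level and still, about 25 mm above the roller's upper end; the job is handed in at about 25 s on the robot's clock.

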